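# Run the stall's nut grinder with its spring key

## Task

Get the nut grinder ready and run it: first take the steel cup from the table and stand it upright and centred on the narrow round stand under the grinder's chute, and let go of it. Then take the key out of its wooden rest, push it fully home in the key switch (its pins are sticky, so wiggle it past them), turn it a quarter turn clockwise seen from above, as far as it goes, and finish still gripping the key and holding it turned: the switch springs back if let go. Leave the halva block, the jar and the green carton where they are.

Things in the scene. Friction and masses are not known exactly. Their poses are not given: they have to be found in the camera images.
- grinder: Yellow nut grinder, fixed. Origin on the table midway between its cup stand (100 mm towards its -x) and its key switch (100 mm towards its +x); z up, yaw within 0.2 rad. The housing, 320 mm long in x and 240 mm high, hopper to 320 mm, begins 150 mm from the origin towards its +y; its -y side is open.
- stand_top (a point): Centre of the flat round top, 40 mm across, of the slim steel cup stand, 60 mm above the table; axes as the grinder's. A sloping chute, 51 mm wide in x, comes down from the housing (+y) and ends 46 mm short of the stand's axis, its lip 145 to 165 mm above the table, rising to 230 mm at the housing: there is room for fingers spread along the grinder's x.
- keyhole (a point): Centre of the key slot's mouth in the flat top (60 by 60 mm) of the steel lock block, 70 mm above the table; axes as the grinder's. The slot, 20 mm (x) by 8 mm, goes straight down; a funnel round it, 6 mm deep, is 28 by 16 mm at the top. Two sticky brass spring pins stick 3 mm into it from its ends, 10 mm (+x) and 13.5 mm (-x) below the mouth; the key cams them aside.
- switch (a joint): Turn of the plug below the slot's fixed upper 17 mm, rad: 0 at rest, grows clockwise seen from above to its stop at 1.57; a spring (0.02 to 0.09 N m) turns it back. The key can turn only fully home: tip 30 mm below the mouth, bow on the block. The key has 0.12 rad of play in the plug, so turn it that much further.
- key: Key standing upright in its rest, 45 g. Origin at the centre of its lower tip, z up the shank, x along its width. From the tip up: flat steel bit 18 (x) by 6 by 10 mm high, tapered to 14 by 4 mm at the tip; round shank, 6 mm, up to 30 mm; flat black bow 36 (x) by 8 mm (y) from 30 to 74 mm above the tip. The same after half a turn: fits both ways round.
- key_rest: Fixed wooden block 70 (x) by 60 (y) by 40 mm high, origin under its centre. The key stands in a slot in the middle of its top, 20 mm (x) by 8 mm (y) and 34 mm deep; the key's bow rests on the block, its tip 10 mm above the table.
- cup: Open steel cup standing on the table, 110 g, 75 mm high, 50 mm in diameter at the base and 60 mm at the rim. Origin at the centre of its underside, z up.
- halva: Bystander: beige block of halva 110 by 80 mm on a paper sheet 130 by 100 mm, 69 mm high in all; origin under its centre. Not to be moved.
- jar: Bystander: brown jar with a white lid, 72 mm in diameter, 100 mm high; origin under its centre. Not to be moved.
- carton: Bystander: green carton 90 by 140 by 45 mm high; origin under its centre. Not to be moved.
Not all that is in view belongs to the job. There is more than one size of the key; the one meant has the size given above.

How it is judged:
By the outcome, as a careful person would: the job done as asked, in the order asked, and still so for the second after the job is handed in, while the arm keeps its last pose, push and grip.
It also fails if it takes over 64 s, if anything falls off the work surface, if the arm or the gripper's body presses on something with over 40 N, if the wrist force passes 120 N, or if a joint passes its speed limit or range.

## Robot

A 6-joint arm with a two-finger parallel gripper is mounted at the origin on the work surface. World frame = base frame: x ahead of the robot, y to its left, z up, the work surface at z = 0. Lengths are in m, angles in degrees, forces in N, time in s.
With the tool pointing down it reaches from about 0.3 to 0.75 m from the base axis. Payload 8.5 kg.
Tool frame: the origin (TCP) lies at the very end of the fingers, on their centre line; the grasp point (between the pads) lies 19 mm behind it (env.tcp_to_grasp is the distance from the TCP to the grasp point, in m); z points along the fingers, y is the line along which they close (so a half turn about z gives the same grasp; the last joint's range is limited). The gripper opens to 85 mm and grips with 20 to 120 N. Pads are 22 mm wide; open, the fingers measure 114 mm over their backs; the gripper's body (76 mm by 85 mm) begins 54 mm behind the grasp point. The pads swing forward as they close: fully open they stand 13 mm farther back than shut.
Start: joints at [-12.336, 21.807, 74.336, -0, 83.858, -12.336], TCP at [0.55, 0, 0.231] pointing down, gripper open.
Joint ranges: [-178.18, 178.18], [-50.72, 133.34], [12.68, 142.11], [-81.47, 261.47], [9.98, 163.14], [-165.26, 165.26]. Speed limits (degrees/s): [136.94, 136.94, 180, 180, 180, 180].

## Interface

Orientations are given as a 3x3 rotation matrix whose columns are the frame's x, y, z axes.
In Python, from rig import status, get_image, env gives the robot as it stands.
- The arm moves only by the shell command python3 -m handwheel 'ROWS' [FORCE]. ROWS is text: rows parted by semicolons, each of 7 numbers parted by spaces: the shift along the world's x, y, z in cm, then the turn, a rotation vector about the world's x, y, z in degrees, then the opening, from 0 (shut) to 1 (fully open). In form: dx dy dz wx wy wz gripper; .... A call has 1 to 8 rows; each row is the pose to reach, as a shift and turn from the pose commanded when the call began; what a row does not reach only later rows make up. A row lasts 1/12 s, in which the tool goes at most 41.7 mm and 7.16 degrees, less where a joint would pass 70% of its speed; a pose out of reach is approached as far as the arm can. A call with a gripper value outside its range is refused whole. The fingers move at their own pace and stop on an object; FORCE is the grip in N (left out, the last holds). Time passes only in rows, so rows that repeat a pose let the fingers close. It gives the time, the measured TCP pose, the force, the opening and the grip force at its end, in the units of the state.
- status.observe(): the state, without advancing time (a new reading comes with each control period).
- get_image(name): name is "scene" or "side" or "wrist"; returns a dict with "color" (480x640x3 uint8, red, green, blue), "vertical_fov" (degrees; the focal length in pixels is half the picture's height over the tangent of half this angle, whatever the lens; pixels are square), "cx", "cy" (the principal point, pixels), "xyz" and "orientation" of the camera in the world. Camera axes: x right, y down, z forward; pixel columns grow to the right and rows downward; lengths in m; the calibration is good to about 2 mm. A picture is of the moment at which its call begins. There is no depth.
- env.close_job(): hands the job in; it is judged then, once.
The state is a dict: "time_s": time; "q": joint angles; "qvel": joint speeds; "joint_efforts": joint torques, N m; "position": TCP position; "tool_rot": TCP orientation; "ft_force": force on the tool from outside, world axes, zero at the start; "wrist_torque": the same for the moment, N m; "grip_width": finger opening in m; "gripper_force": force on a finger pad.
Only numpy, scipy, OpenCV 4.12 (cv2) and the standard library are available. Lean on these libraries where they do the work, as an engineer would, in place of code of your own. Each camera call takes 0.05 s, during which the arm holds its last target. There are 200 camera calls.

## Working session

There is one attempt and no reset: what is moved stays moved. The work goes in short steps, Python scripts to look and compute and a shell command to move; the robot and the scene stay as the last step left them, time stands still between calls to the robot, and variables do not carry over. Pictures are saved under pics/ and viewed, at most 10 in all, crops included, and the job is handed in when it is done.

```bash
mkdir -p pics; cat > h.py <<'E'
import numpy as np, cv2
from rig import status, get_image, env
def snap(n,f):
    d=get_image(n); cv2.imwrite('pics/'+f+'.png',cv2.cvtColor(d['color'],cv2.COLOR_RGB2BGR)); 
    np.save('pics/'+f+'.npy',d,allow_pickle=True); return d
def load(f): return np.load('pics/'+f+'.npy',allow_pickle=True).item()
def ray(d,u,v):
    f=240/np.tan(np.radians(d['vertical_fov'])/2)
    r=np.array(d['orientation'])@np.array([(u-d['cx'])/f,(v-d['cy'])/f,1]); return np.array(d['xyz']),r
def plane(d,u,v,z):
    o,r=ray(d,u,v); return (o+r*(z-o[2])/r[2]).round(4)
def proj(d,p):
    f=240/np.tan(np.radians(d['vertical_fov'])/2)
    c=np.array(d['orientation']).T@(np.array(p)-np.array(d['xyz'])); return (c[:2]/c[2]*f+[d['cx'],d['cy']]).round(1)
E
python3 - <<'E'
from h import *
a=[snap(n,n+'0') for n in ('scene','side','wrist')]
for d in a: print(d['vertical_fov'],d['cx'],d['cy'],d['xyz'],np.array(d['orientation']).round(3).tolist())
E
```

```text
45.51942742307406 313.4383109964101 238.3056157521805 [ 1.12753196 -0.16429073  0.98653473] [[0.009, 0.841, -0.54], [1.0, -0.006, 0.009], [0.004, -0.54, -0.841]]
50.236393898392315 321.48834761919153 241.74711916415282 [ 0.12569967 -0.99375016  0.71073111] [[0.913, -0.229, 0.338], [-0.408, -0.522, 0.749], [0.005, -0.822, -0.57]]
59.142802345144936 324.29837497155216 245.4476793629648 [0.54885589 0.06947882 0.37379761] [[1.0, 0.002, -0.001], [0.001, -0.962, -0.273], [-0.001, 0.273, -0.962]]
```

View pics/scene0.png

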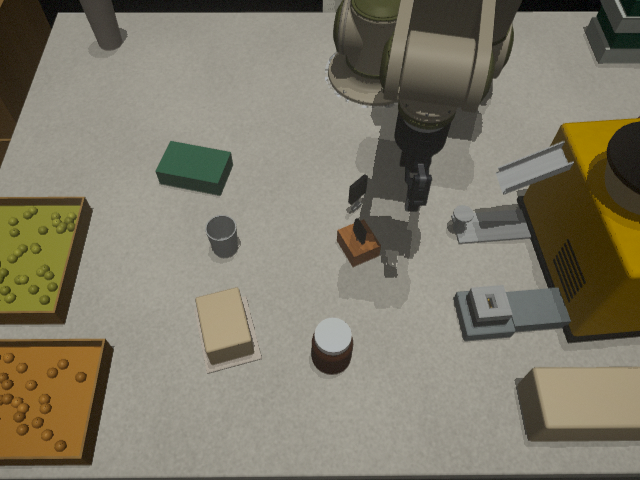

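View pics/side0.png

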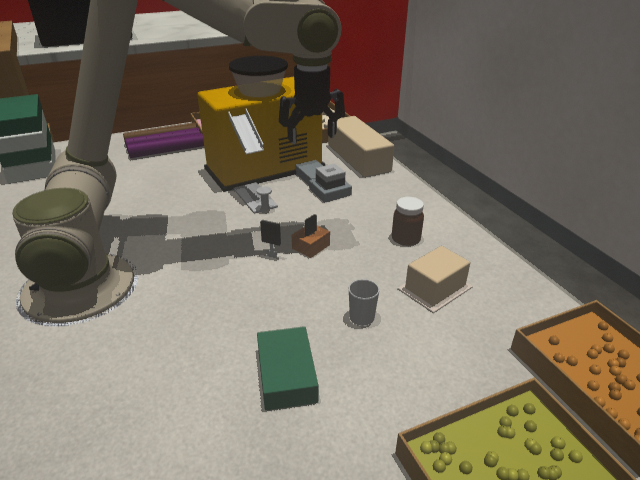

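The scene view shows the cup at (222,236), the rest with a key at (359,240), another upright key at (357,192), the stand at (463,215), the lock at (490,302), and bystanders at carton (195,167), halva (225,325) and jar (332,345). The side view agrees, with the cup at (363,303), rest (311,240), other key (270,233), stand (264,192) and lock (330,178).

Candidates for the key are (360,232), in the rest, and (357,192), outside it. For the cup there is only (222,236). I'll choose the key in the rest and check its size close up.

```bash
python3 - <<'E'
from h import *
a=cv2.imread('pics/scene0.png');b=cv2.imread('pics/side0.png')
c=[cv2.resize(a[170:275,330:435],(400,300)) if 0 else cv2.resize(a[170:270,320:420],(400,300),interpolation=cv2.INTER_CUBIC),
cv2.resize(a[195:345,440:590],(400,300),interpolation=cv2.INTER_CUBIC),
cv2.resize(b[200:270,250:350],(400,300),interpolation=cv2.INTER_CUBIC),
cv2.resize(a[210:265,190:255],(400,300),interpolation=cv2.INTER_CUBIC)]
cv2.imwrite('pics/crop1.png',np.vstack([np.hstack(c[:2]),np.hstack(c[2:])]))
s=load('scene0');w=load('side0')
print('stand',plane(s,463,213,.06),plane(w,264,190,.06))
print('hole',plane(s,491,301,.07),plane(w,330,171,.07))
print('cuprim',plane(s,222,226,.075),plane(w,363,289,.075))
print('rest',plane(s,359,240,.04),plane(w,311,238,.04))
E
```

```text
stand [0.4747 0.1425 0.06  ] [0.4712 0.138  0.06  ]
hole [0.6737 0.1602 0.07  ] [0.6663 0.1498 0.07  ]
cuprim [ 0.5128 -0.3302  0.075 ] [ 0.5108 -0.336   0.075 ]
rest [ 0.5241 -0.0652  0.04  ] [ 0.5075 -0.0885  0.04  ]
```

View pics/crop1.png

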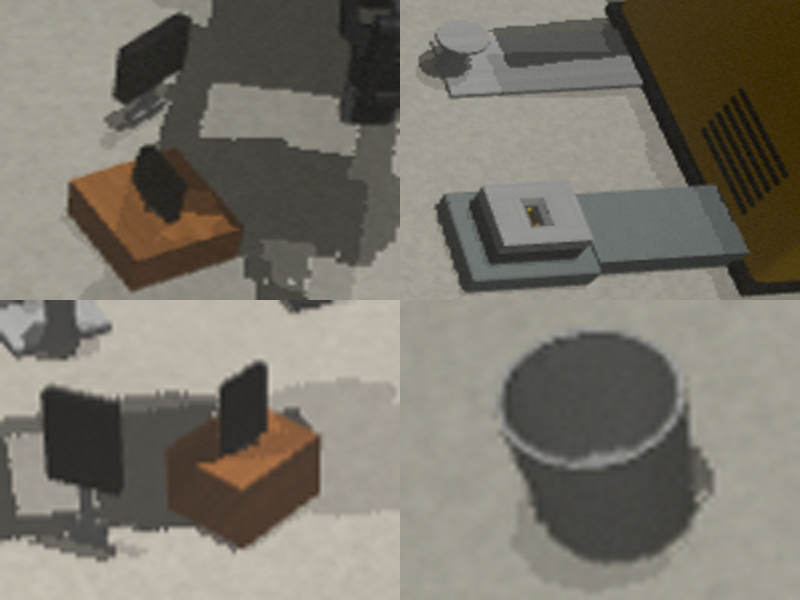

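View pics/wrist0.png

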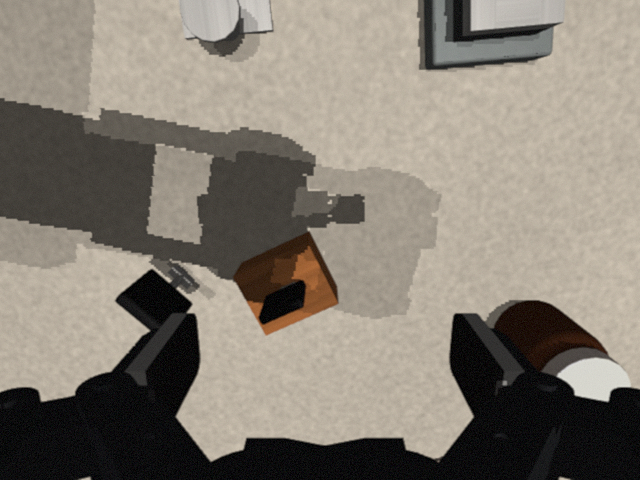

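The close crop confirms the choice. The key in the rest has the narrow 36 mm bow. The other one, at (357,192), is wider and stands on a metal foot. The grinder is yawed about 5°. I'm moving above the cup now.

```bash
python3 -m handwheel '-3.5 -33.1 -1 0 0 0 1; -3.5 -33.1 -1 0 0 0 1; -3.5 -33.1 -1 0 0 0 1; -3.5 -33.1 -1 0 0 0 1; -3.5 -33.1 -1 0 0 0 1; -3.5 -33.1 -1 0 0 0 1; -3.5 -33.1 -1 0 0 0 1; -3.5 -33.1 -1 0 0 0 1' 40
python3 -m handwheel '-3.5 4 0 0 0 0 1' | head -0
python3 - <<'E'
from h import *
d=snap('wrist','w1'); print(status.observe()['position'])
s=load('scene0')
print(plane(s,221.2,228,.075))
print(proj(d,[.515,-.331,.075]),proj(d,[.515,-.331,0]))
print('halva',plane(s,198,297,.069),plane(s,240,290,.069),'carton',plane(s,222,193,0),plane(s,160,180,0))
E
```

```text
time_s: 0.82
position: [0.5143, -0.333, 0.221]
tool_rot: [[0.0, 1.0, -0.0], [1.0, -0.0, 0.0], [0.0, -0.0, -1.0]]
ft_force: [0.2, -0.7, -0.5]
grip_width: 0.0853
gripper_force: 0.0
[ 0.48145688 -0.29705888  0.21443774]
[ 0.5174 -0.3313  0.075 ]
[361.5 256. ] [354.4 230.4]
halva [ 0.6614 -0.3623  0.069 ] [ 0.6479 -0.2882  0.069 ] carton [ 0.3763 -0.3504  0.    ] [ 0.3398 -0.4888  0.    ]Exception ignored on flushing sys.stdout:
BrokenPipeError: [Errno 32] Broken pipe
```

View pics/w1.png

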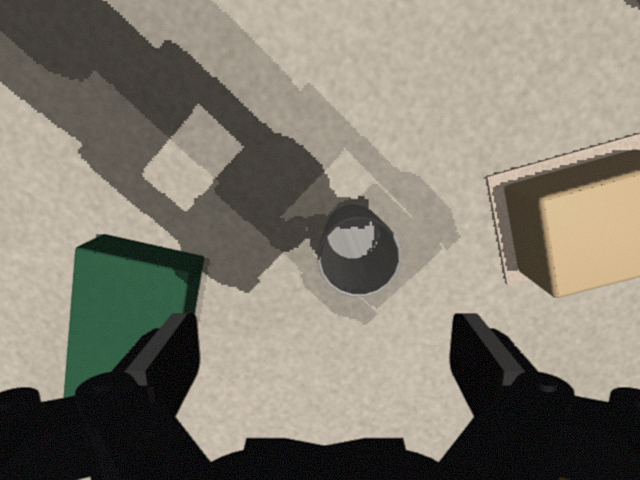

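The wrist view shows the cup's rim centred at (359,256), matching the scene estimate to within 2 mm: (0.514,-0.331). The carton and halva are clear of the fingers. Descending.

```bash
python3 -m handwheel '3.4 -4 -2 0 0 0 1; 3.4 -4 -6 0 0 0 1; 3.4 -4 -10 0 0 0 1; 3.4 -4 -14 0 0 0 1; 3.4 -4 -17 0 0 0 1; 3.4 -4 -18 0 0 0 1; 3.4 -4 -18 0 0 0 1; 3.4 -4 -18 0 0 0 0.6' 40
python3 -m handwheel '0 0 0 0 0 0 0.3; 0 0 0 0 0 0 0.3; 0 0 0 0 0 0 0.3; 0 0 0 0 0 0 0.3; 0 0 0 0 0 0 0.3; 0 0 0 0 0 0 0.3' 40
```

```text
time_s: 1.62
position: [0.5222, -0.34, 0.0427]
tool_rot: [[-0.0, 1.0, 0.001], [1.0, 0.0, -0.001], [-0.001, 0.001, -1.0]]
ft_force: [-0.3, 0.2, 0.7]
grip_width: 0.0752
gripper_force: 0.0
time_s: 2.12
position: [0.5225, -0.3405, 0.0441]
tool_rot: [[-0.0, 1.0, 0.004], [1.0, 0.0, -0.003], [-0.003, 0.004, -1.0]]
ft_force: [-1.2, 1.3, 5.4]
grip_width: 0.0574
gripper_force: 41.3
```

The first move in that call started from a clipped pose, so the grip is about 9 mm off in y. I'll regrip centred.

```bash
python3 -m handwheel '0 0 0 0 0 0 1; 0 0 0 0 0 0 1; 0 0 0 0 0 0 1; -0.3 0.5 0 0 0 0 1; -0.3 0.9 0 0 0 0 1; -0.3 0.9 0 0 0 0 1'
python3 - <<'E'
from h import *
d=snap('wrist','w2'); print(status.observe()['position'])
for y in(-.34,-.331): print(proj(d,[.518,y,.075]))
E

```

```text
time_s: 2.62
position: [0.5183, -0.3296, 0.0413]
tool_rot: [[-0.0, 1.0, -0.001], [1.0, 0.0, 0.001], [0.001, -0.001, -1.0]]
ft_force: [-0.2, -0.1, 0.1]
grip_width: 0.0855
gripper_force: 0.0
[ 0.51848439 -0.33003322  0.04135176]
[326.4 401.8]
[326.5 375.5]
```

View pics/w2.png

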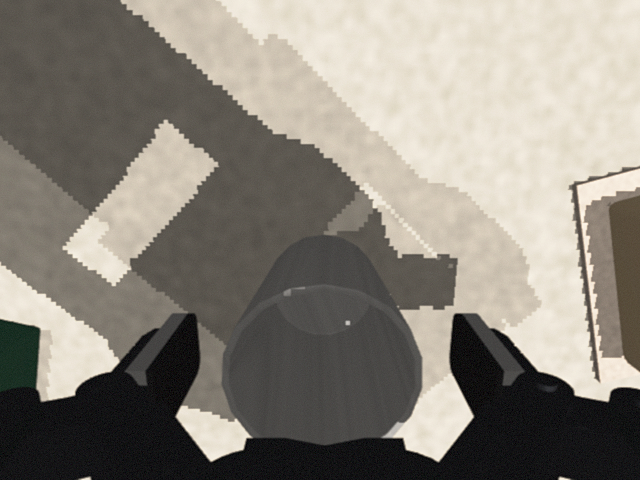

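Rim's top edge is at (322,286) and its sides at (222,372) and (421,372), so it sits centred between the fingers in x. I'll compute y from those.

```bash
python3 - <<'E'
from h import *
d=load('w2')
print(plane(d,322,286,.075)-[0,.03,0],plane(d,222,372,.075),plane(d,421,372,.075))
E
python3 -m handwheel '0 0 0 0 0 0 0.5; 0 0 0 0 0 0 0.3; 0 0 0 0 0 0 0.3; 0 0 0 0 0 0 0.3; 0 0 0 0 0 0 0.3; 0 0 0 0 0 0 0.3; 0 0 0 0 0 0 0.3' 40
```

```text
[ 0.5167 -0.3329  0.075 ] [ 0.4873 -0.3299  0.075 ] [ 0.5457 -0.3298  0.075 ]
time_s: 3.25
position: [0.5186, -0.3308, 0.0416]
tool_rot: [[0.0, 1.0, 0.0], [1.0, -0.0, -0.0], [-0.0, 0.0, -1.0]]
ft_force: [-2.0, 0.2, 5.6]
grip_width: 0.0573
gripper_force: 42.9
```

Good grip: 57 mm, centred to within 2 mm. Lifting and carrying towards the grinder.

```bash
python3 -m handwheel '0 0 4 0 0 0 0.3; 0 0 8 0 0 0 0.3; 0 0 12 0 0 0 0.3; 0 3 16 0 0 0 0.3; 0 6 18 0 0 0 0.3; 0 10 18 0 0 2 0.3; 0 14 18 0 0 4 0.3; 0 14 18 0 0 5 0.3' 40
python3 -m handwheel '0 4 0 0 0 0 0.3; 0 8 0 0 0 0 0.3; 0 12 0 0 0 0 0.3; 0 16 0 0 0 0 0.3; 0 19 0 0 0 0 0.3; 0 20 0 0 0 0 0.3; 0 20 0 0 0 0 0.3; 0 20 0 0 0 0 0.3' 40
python3 - <<'E'
from h import *
d=snap('wrist','w3'); print(status.observe()['position'])
E
```

```text
time_s: 3.92
position: [0.5181, -0.1845, 0.2218]
tool_rot: [[-0.094, 0.996, -0.0], [0.996, 0.094, 0.002], [0.002, 0.0, -1.0]]
ft_force: [1.3, -1.1, -1.0]
grip_width: 0.0576
gripper_force: 43.6
time_s: 4.58
position: [0.5186, 0.0091, 0.221]
tool_rot: [[-0.088, 0.996, -0.001], [0.996, 0.088, -0.0], [-0.0, -0.001, -1.0]]
ft_force: [-0.1, -0.3, -0.4]
grip_width: 0.057
gripper_force: 43.6
[0.51865825 0.0083956  0.22100253]
```

View pics/w3.png

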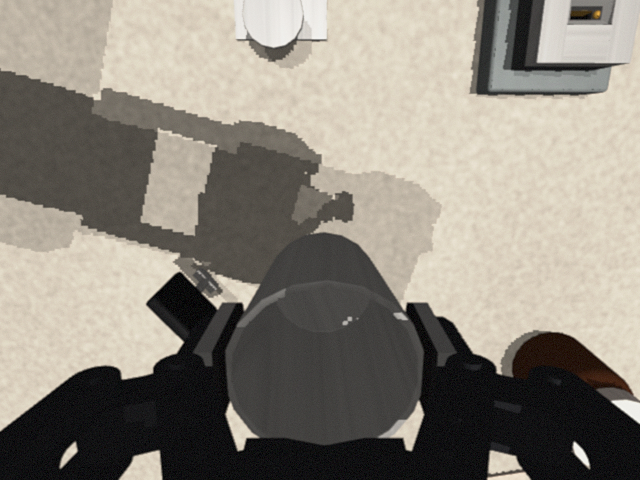

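The wrist view shows the stand's top between columns 243 and 303 with its near edge at (273,47). The lock's near top edge runs from (537,66) to (629,66), with the slot at (590,14).

```bash
python3 - <<'E'
from h import *
d=load('w3'); s=load('scene0'); w=load('side0')
print('hole',plane(d,590,14,.07)); a,b=plane(d,537,66,.07),plane(d,629,66,.07); print(b-a, np.degrees(np.arctan2(*(b-a)[1::-1])))
print('stand L R N',plane(d,243,15,.06),plane(d,303,15,.06),plane(d,273,47,.06))
# bright disc in scene: stand ellipse; white lock top
g=cv2.cvtColor(d['color'],cv2.COLOR_RGB2GRAY)
def blob(d,x0,x1,y0,y1,th,z):
    g=cv2.cvtColor(d['color'],cv2.COLOR_RGB2GRAY)[y0:y1,x0:x1]
    n,l,st,c=cv2.connectedComponentsWithStats((g>th).astype(np.uint8))
    i=1+np.argmax(st[1:,4]); print(st[i],c[i]+[x0,y0],plane(d,*(c[i]+[x0,y0]),z))
g=cv2.cvtColor(s['color'],cv2.COLOR_RGB2GRAY); print(g[213,445:485],g[205:235,463])
print(g[288:325,483])
# lock corners scene (crop scale: 400/150,300/150)
c=lambda x,y:(440+(x-400)*150/400,195+y*.5)
P=np.array([plane(s,*c(x,y),.07) for x,y in((472,187),(567,181),(592,241),(497,247))]); print(P,P.mean(0)); print('hole',plane(s,*c(537,212),.07))
print('stand',plane(s,*c(464,37),.06))
E
```

```text
hole [0.6708 0.1596 0.07  ]
[0.059  0.0053 0.    ] 5.133131291415989
stand L R N [0.4528 0.1418 0.06  ] [0.4915 0.1453 0.06  ] [0.4732 0.1246 0.06  ]
[155 153 155 154 152 151 151 148  93 139 144 147 145 145 144 145 143 145
 145 146 145 146 145 146 147 147 146 145 145 149 146  90  86  89  89  87
  89  87  88  89] [148 146 147 144 144 146 143 143 145 146 148 147 145 139 143 132  94  69
  65  64  63  63  67  67  70  67  74  86 126 128]
[147 149 147 149 145 145 145 147 147 146 145 144 147 147 148 149 148 147
 150 147 147 148 146 149 148 147 147 149 142 118  70  64  70  56  45  49
  46]
[[0.6483 0.1213 0.07  ]
 [0.6427 0.1868 0.07  ]
 [0.7022 0.1921 0.07  ]
 [0.7074 0.1285 0.07  ]] [0.67515  0.157175 0.07    ]
hole [0.6737 0.1609 0.07  ]
stand [0.4759 0.1443 0.06  ]
```

Stand (0.4725,0.143) and hole (0.672,0.160) are 0.200 m apart at a yaw of 4.9°, which fits the given geometry. I'll bring the cup in from the -y side.

```bash
python3 -m handwheel '-3 1.5 -2.5 0 0 0 0.3; -4.6 3 -6 0 0 0 0.3; -4.6 5.5 -9 0 0 0 0.3; -4.6 8 -9.5 0 0 0 0.3; -4.6 10.5 -9.5 0 0 0 0.3; -4.6 12.5 -9.5 0 0 0 0.3; -4.6 13.5 -9.5 0 0 0 0.3; -4.6 13.5 -9.5 0 0 0 0.3' 40
python3 - <<'E'
from h import *
d=snap('side','s1');e=snap('scene','c1')
A=cv2.imread('pics/s1.png')[110:230,190:350];B=cv2.imread('pics/c1.png')[130:250,400:560]
cv2.imwrite('pics/crop2.png',cv2.resize(np.hstack([A,B]),(800,300),interpolation=cv2.INTER_CUBIC)); print(status.observe()['position'])
E
```

```text
time_s: 5.3
position: [0.4729, 0.1446, 0.1262]
tool_rot: [[-0.088, 0.996, 0.0], [0.996, 0.088, 0.0], [0.0, 0.0, -1.0]]
ft_force: [-0.1, -0.4, -0.9]
grip_width: 0.057
gripper_force: 43.6
[0.47290443 0.1432054  0.12625932]
```

View pics/crop2.png

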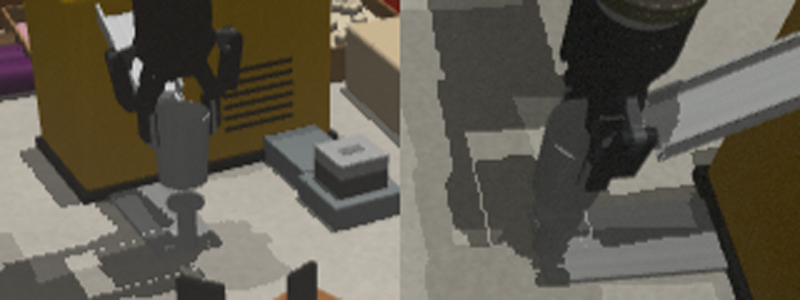

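The cup hangs just above the stand. In the side crop the cup is centred at column 184 and the stand at 186, and nothing touches the chute. Lowering gently.

```bash
python3 -m handwheel '0 0 -1 0 0 0 0.3; 0 0 -1.8 0 0 0 0.3; 0 0 -2.2 0 0 0 0.3; 0 0 -2.4 0 0 0 0.3; 0 0 -2.4 0 0 0 0.3; 0 0 -2.4 0 0 0 0.3' 40
```

```text
time_s: 5.9
position: [0.4727, 0.1441, 0.1025]
tool_rot: [[-0.087, 0.996, 0.0], [0.996, 0.087, -0.0], [-0.0, 0.0, -1.0]]
ft_force: [-0.0, 0.5, -1.4]
grip_width: 0.0572
gripper_force: 43.6
```

```bash
python3 -m handwheel '0 0 -0.1 0 0 0 0.3; 0 0 -0.1 0 0 0 0.3; 0 0 -0.1 0 0 0 0.3' 40
python3 - <<'E'
from h import *
d=snap('side','s2');e=snap('scene','c2')
A=cv2.imread('pics/s2.png')[130:230,210:310];print(status.observe()['position'],status.observe()['ft_force'])
# columns: cup body mid rows & stand post
g=cv2.cvtColor(d['color'],cv2.COLOR_RGB2GRAY)
for r in(172,176,180,184,188,192,196,200): print(r,g[r,245:285].tolist())
c=np.array([.4725,.143])
print(proj(d,[*c,.06]),proj(d,[*c,.02]),proj(d,[*c,.1]))
E
```

```text
time_s: 6.15
position: [0.4728, 0.1444, 0.1016]
tool_rot: [[-0.087, 0.996, 0.001], [0.996, 0.087, -0.0], [-0.0, 0.001, -1.0]]
ft_force: [0.7, -0.2, 0.3]
grip_width: 0.0575
gripper_force: 43.7
[0.47279505 0.14440768 0.10159446] [0.83200203 0.50628639 1.61973795]
172 [66, 46, 35, 34, 36, 38, 65, 65, 47, 69, 69, 68, 70, 71, 69, 69, 70, 70, 70, 70, 69, 68, 68, 69, 68, 68, 67, 67, 66, 50, 53, 65, 64, 64, 63, 62, 57, 50, 46, 43]
176 [66, 66, 67, 63, 55, 58, 63, 65, 55, 59, 67, 69, 70, 71, 69, 69, 69, 70, 69, 69, 68, 68, 68, 67, 68, 68, 68, 68, 66, 34, 33, 34, 33, 35, 31, 33, 33, 34, 34, 36]
180 [67, 65, 64, 53, 52, 47, 45, 44, 66, 68, 68, 69, 69, 70, 69, 69, 71, 70, 70, 70, 68, 68, 68, 69, 68, 68, 67, 67, 68, 136, 143, 151, 148, 148, 147, 147, 149, 150, 149, 149]
184 [47, 72, 98, 123, 124, 126, 133, 137, 100, 68, 67, 68, 69, 69, 69, 69, 69, 71, 69, 69, 70, 69, 68, 69, 68, 67, 67, 67, 95, 177, 179, 179, 178, 177, 178, 177, 177, 177, 178, 177]
188 [68, 68, 93, 93, 136, 138, 139, 139, 139, 67, 68, 67, 68, 69, 69, 69, 69, 70, 70, 69, 70, 67, 67, 69, 68, 67, 66, 67, 94, 176, 178, 180, 178, 174, 173, 175, 176, 178, 177, 177]
192 [91, 93, 88, 69, 69, 67, 69, 93, 138, 137, 109, 81, 68, 70, 69, 69, 70, 71, 69, 69, 67, 67, 66, 68, 67, 67, 113, 168, 180, 180, 178, 177, 178, 179, 178, 176, 176, 177, 176, 176]
196 [92, 92, 90, 91, 92, 89, 69, 70, 69, 69, 70, 70, 138, 136, 138, 120, 69, 70, 68, 70, 70, 69, 67, 102, 144, 159, 178, 179, 178, 179, 178, 177, 175, 175, 178, 181, 181, 182, 180, 179]
200 [94, 94, 95, 94, 94, 92, 92, 91, 87, 71, 70, 70, 70, 72, 140, 140, 69, 70, 70, 69, 70, 69, 68, 89, 139, 140, 142, 141, 148, 151, 151, 151, 150, 149, 150, 151, 153, 153, 153, 151]
[263.9 189. ] [264.8 202.3] [262.9 175.4]
```

In the side image the cup's base is centred at column 263.5 and the post at 264.3, so it is centred. A touch more down, then release and lift off.

```bash
python3 -m handwheel '0 0 -0.1 0 0 0 0.3; 0 0 -0.15 0 0 0 0.3; 0 0 -0.15 0 0 0 0.3' 40 | grep -E 'pos|ft_'
python3 -m handwheel '0 0 0 0 0 0 0.8; 0 0 0 0 0 0 1; 0 0 0 0 0 0 1; 0 0 0 0 0 0 1; 0 0 0 0 0 0 1'
python3 - <<'E'
from h import *
d=snap('side','s3');g=cv2.cvtColor(d['color'],cv2.COLOR_RGB2GRAY)
for r in(184,188,192,198): print(r,g[r,245:285].tolist())
w=snap('wrist','w4'); print(status.observe()['position'])
E
```

```text
position: [0.4728, 0.1444, 0.1014]
ft_force: [-4.0, -0.7, 17.6]
time_s: 6.92
position: [0.4725, 0.1444, 0.0996]
tool_rot: [[-0.087, 0.996, -0.001], [0.996, 0.087, -0.0], [0.0, -0.001, -1.0]]
ft_force: [-0.5, 0.2, -0.2]
grip_width: 0.0856
gripper_force: 0.0
184 [47, 72, 99, 123, 125, 125, 134, 137, 100, 67, 69, 68, 69, 69, 67, 69, 70, 70, 69, 69, 68, 69, 67, 68, 69, 67, 69, 67, 94, 178, 178, 179, 178, 178, 178, 177, 178, 177, 178, 177]
188 [68, 69, 93, 93, 137, 138, 138, 138, 139, 66, 67, 69, 68, 67, 69, 70, 69, 70, 69, 69, 68, 68, 67, 69, 69, 68, 67, 69, 93, 177, 179, 180, 178, 175, 174, 175, 176, 179, 178, 177]
192 [91, 93, 87, 68, 68, 67, 68, 93, 138, 137, 94, 71, 68, 69, 71, 70, 69, 70, 70, 69, 68, 69, 67, 67, 69, 68, 113, 169, 180, 179, 178, 178, 178, 179, 178, 176, 177, 177, 176, 176]
198 [94, 93, 93, 93, 92, 93, 88, 71, 70, 70, 69, 70, 70, 69, 94, 133, 68, 71, 70, 70, 70, 69, 68, 101, 140, 139, 155, 178, 178, 178, 177, 159, 179, 159, 158, 158, 158, 160, 161, 162]
[0.47251868 0.14436359 0.09967364]
```

View pics/w4.png

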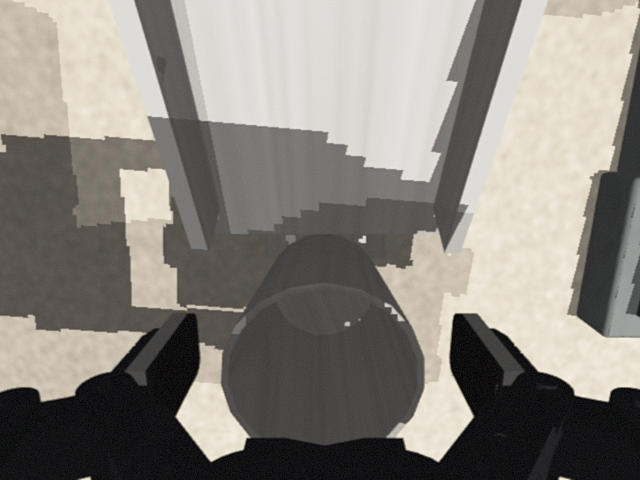

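The cup stands upright on the stand and the fingers are clear. Its rim sits at the same place relative to the gripper as before (top edge at (322,285)). Retreating straight up, then moving to the key with about +110° of yaw, which leaves room on the wrist for the clockwise turn.

```bash
python3 - <<'E'
from h import *
d=load('w4'); print('cup',plane(d,322,285,.135)-[0,.03,0])
s=load('scene0');P=np.array([plane(s,*p,.04) for p in((337,231),(363.75,220),(380.5,246.7),(353,258))]);print(P,P.mean(0));print('bigkey',plane(s,357.5,187,.09))
E
python3 -m handwheel '0 0 1.5 0 0 0 1; 0 0 4 0 0 0 1; 0 0 7 0 0 0 1; 0 0 10 0 0 0 1; 0 -3 11 0 0 0 1; 0 -6 11 0 0 5 1; 1 -10 11 0 0 12 1; 1 -10 11 0 0 12 1' | head -2
python3 -m handwheel '1 -2.5 0 0 0 7 1; 2 -5 0 0 0 14 1; 3 -7.5 0 0 0 21 1; 4 -9.5 0 0 0 28 1; 4 -11 0 0 0 35 1; 4 -11 0 0 0 42 1; 4 -11 0 0 0 49 1; 4 -11 0 0 0 56 1'  | head -2
python3 -m handwheel '0 0 0 0 0 7 1; 0 0 0 0 0 14 1; 0 0 0 0 0 21 1; 0 0 0 0 0 28 1; 0 0 0 0 0 35 1; 0 0 0 0 0 41 1; 0 0 0 0 0 41 1'  
python3 - <<'E'
from h import *
w=snap('wrist','w5'); o=status.observe();print(o['position'],o['q'])
E
```

```text
cup [0.4685 0.1419 0.135 ]
[[ 0.5026 -0.1077  0.04  ]
 [ 0.4765 -0.0531  0.04  ]
 [ 0.5399 -0.0241  0.04  ]
 [ 0.5651 -0.0789  0.04  ]] [ 0.521025 -0.06595   0.04    ]
bigkey [ 0.4317 -0.0669  0.09  ]
time_s: 7.68
position: [0.4835, 0.0404, 0.21]
time_s: 8.35
position: [0.5225, -0.0657, 0.2095]
time_s: 8.93
position: [0.5225, -0.0653, 0.2096]
tool_rot: [[-0.912, -0.41, -0.0], [-0.41, 0.912, 0.0], [0.0, 0.0, -1.0]]
ft_force: [-0.4, 0.2, -0.3]
grip_width: 0.0855
gripper_force: 0.0
[ 0.52249598 -0.0653841   0.20966122] [-2.00278799e+01  2.04577422e+01  8.02111235e+01  2.93625437e-03
  7.93536877e+01 -1.33896041e+02]
```

View pics/w5.png

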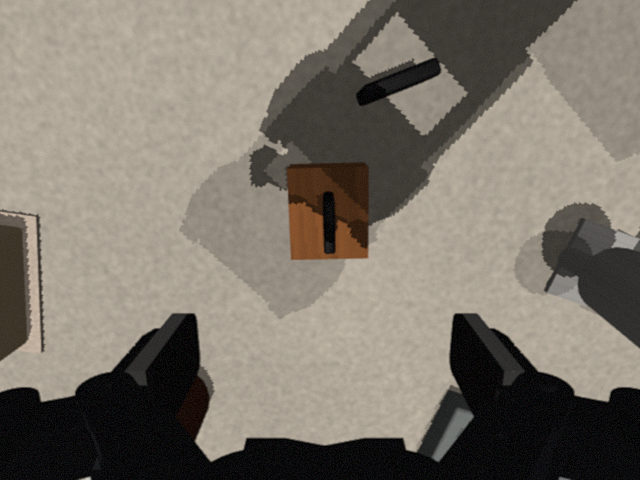

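The wrist view shows the rest spanning (288..368, 163..259). Its key's bow is almost vertical at (329,223), already aligned with the pads, and the bigger key is far off at (398,82). I'll measure the bow numerically.

```bash
python3 - <<'E'
from h import *
d=load('w5');c=d['color'].astype(int)
g=c.sum(2);sub=g[180:262,310:350]
for r in range(186,258,4): print(r,(np.where(g[r,312:348]<75)[0]+312)[[0,-1]] if (g[r,312:348]<75).any() else None, end=' ')
m=(c[:,:,0]-c[:,:,2]>25);print()
ed={}
for r in range(168,258,10):
    x=np.where(m[r,270:390])[0]+270;print(r,x[0],x[-1],end='; ')
from math import *
L=plane(d,288.5,170,.04);L2=plane(d,291,255,.04);R=plane(d,368,170,.04);R2=plane(d,368,255,.04)
for a,b in((L,L2),(R,R2)): print('edge ang',degrees(atan2(*(b-a)[1::-1])))
print('rest c',(plane(d,288.5,163.5,.04)+plane(d,368,163.5,.04)+plane(d,291,259,.04)+plane(d,368,259,.04))/4, np.linalg.norm(plane(d,290,210,.04)-plane(d,368,210,.04)))
E
```

```text
186 [344 344] 190 None 194 [323 332] 198 [322 333] 202 [322 334] 206 [323 334] 210 [323 334] 214 [323 334] 218 [324 334] 222 [324 334] 226 [324 335] 230 [324 334] 234 [324 334] 238 [324 334] 242 [329 334] 246 [325 334] 250 [325 334] 254 None 
168 287 367; 178 287 367; 188 288 367; 198 289 367; 208 288 367; 218 288 368; 228 289 389; 238 289 367; 248 290 376; edge ang 24.713631435710827
edge ang 25.777529921407105
rest c [ 0.514325 -0.0645    0.04    ] 0.05854536702421465
```

```bash
python3 - <<'E'
from h import *
d=load('w5'); k=np.array([np.cos(np.radians(25.2)),np.sin(np.radians(25.2)),0])
a=plane(d,329.5,253,.084); b=plane(d,329.5,259.5,.04); t=plane(d,329.5,163.5,0);print(a,b,t)
v=plane(d,329.5,120,.04)-plane(d,329.5,259.5,.04); s=np.sign(v@k); 
print('bow c',a+s*.018*k,'rest c',b+s*.035*k, t-s*.035*k)
# lateral: bow top face cols 324.5..334.5 near row 250
print(plane(d,325,250,.084),plane(d,335,250,.084),np.linalg.norm(plane(d,325,250,.084)-plane(d,335,250,.084)))
p=np.array([.5225,-.0653,0]);n=np.array([-k[1],k[0],0])
for q in (a+s*.018*k,b+s*.035*k,(plane(d,290,250,.04)+plane(d,368.5,250,.04))/2): print('along k',(q-p)@k,'along n',(q-p)@n)
E
```

```text
[ 0.531 -0.057  0.084] [ 0.5477 -0.0488  0.04  ] [ 0.4838 -0.0773  0.    ]
bow c [ 0.51471311 -0.06466403  0.084     ] rest c [ 0.51603105 -0.06370228  0.04      ] [ 0.51546895 -0.06239772  0.        ]
[ 0.5304 -0.0605  0.084 ] [ 0.5276 -0.0545  0.084 ] 0.0066211781428987485
along k -0.006775001934048725 along n 0.003890940557164829
along k -0.005172999967032643 along n 0.004200008218249502
along k 0.02215733274420885 along n 0.004106714704287337
```

```bash
python3 -m handwheel '-0.7 0.15 -3 0 0 1 0.6; -0.7 0.15 -7 0 0 1 0.6; -0.7 0.15 -11 0 0 1 0.6; -0.7 0.15 -14 0 0 1 0.6; -0.7 0.15 -15.5 0 0 1 0.6; -0.7 0.15 -16.2 0 0 1 0.6; -0.7 0.15 -16.2 0 0 1 0.6; -0.7 0.15 -16.2 0 0 1 0.6' 100
python3 -m handwheel '0 0 0 0 0 0 0.3; 0 0 0 0 0 0 0; 0 0 0 0 0 0 0; 0 0 0 0 0 0 0; 0 0 0 0 0 0 0; 0 0 0 0 0 0 0; 0 0 0 0 0 0 0; 0 0 0 0 0 0 0' 100
```

```text
time_s: 9.65
position: [0.5161, -0.0643, 0.0485]
tool_rot: [[-0.907, -0.421, 0.001], [-0.421, 0.907, -0.0], [-0.001, -0.001, -1.0]]
ft_force: [0.5, 0.1, 0.0]
grip_width: 0.051
gripper_force: 0.0
time_s: 10.32
position: [0.516, -0.0643, 0.0488]
tool_rot: [[-0.906, -0.423, 0.002], [-0.423, 0.906, -0.001], [-0.001, -0.001, -1.0]]
ft_force: [-1.7, 0.2, 6.6]
grip_width: 0.0068
gripper_force: 97.6
```

Gripped at 7 mm opening and 98 N. Lifting out.

```bash
python3 -m handwheel '0 0 0.8 0 0 0 0; 0 0 2 0 0 0 0; 0 0 3.5 0 0 0 0; 0 0 5.5 0 0 0 0; 0 0 8 0 0 0 0; 0 0 10.5 0 0 0 0; 0 0 11 0 0 0 0; 0 0 11 0 0 0 0' 100
python3 - <<'E'
from h import *
for n in('scene','side'): snap(n,n+'k')
d=snap('wrist','wk')
o=status.observe();p=o['position'];R=np.array(o['tool_rot']);print(p)
# expected tip / bow top in side & scene
for n in('sidek','scenek'):
    e=load(n);print(n,[proj(e,p+R@np.array([0,0,z])).tolist() for z in(-.035,-.005,.009,.0388)])
g=d['color'].sum(2)
print('wrist exp',[proj(d,p+R@np.array([x,0,z])).tolist() for x in(-.018,.018) for z in(-.035,.0088)],[proj(d,p+R@np.array([x,0,.0388])).tolist() for x in(-.007,.007)])
for r in range(270,430,8): print(r,g[r,290:360:3])
E
```

```text
time_s: 10.98
position: [0.5161, -0.0643, 0.1596]
tool_rot: [[-0.906, -0.423, 0.004], [-0.423, 0.906, -0.001], [-0.003, -0.003, -1.0]]
ft_force: [-0.8, 1.0, -0.8]
grip_width: 0.0069
gripper_force: 97.7
[ 0.51489087 -0.06390481  0.15664963]
sidek [[309.2, 174.4], [309.3, 186.5], [309.4, 192.0], [309.5, 203.5]]
scenek [[365.6, 189.0], [364.3, 199.2], [363.7, 203.8], [362.4, 213.2]]
wrist exp [[322.1, 427.0], [322.7, 352.4], [322.0, 318.4], [322.8, 267.8]] [[323.0, 297.9], [323.1, 269.3]]
270 [297 304 310 297 298 299 304 314 315 262 105 123 102 122 269 313 296 301
 317 288 313 290 194 137]
278 [305 288 292 301 307 299 298 323 127  12  27  22  33  21   4 196 303 306
 314 303 293 293 301 302]
286 [300 288 284 307 297 295 296 303  78   8  46  14  24   9  13 116 325 298
 300 297 290 305 301 288]
294 [515 500 499 506 507 503 508 511   1   0  18  26   2  16  48  97 526 533
 526 532 621 637 632 623]
302 [511 504 221 165 167 184 184  62  24   4  50  18   9  17  50   0  80 170
 172 176 169 383 626 607]
310 [317 315 163 177 175 161 157  40  15   0  21  15   8  19  29  22  29 171
 170 174 167 173 
[... 575 characters left out ...]
3 49 51 51 54 26 32 22 34]
366 [58 42 45 28 52 73 50 49 16 36 18 60  8 29 27 23 37 35 45 37 41 44 34 19]
374 [46 51 25 38 52 37 44 42  7 48 42 22 43 28 29 21 43 52 28 55 38 31 53 29]
382 [36 46 25 15 48 32  6 54 25 10 21 50 27 57 27 60 28 48 26 39 56 39 62 31]
390 [49 46 32 53 54 41 51 15  6 29 33 46  1  3 29  6 28 48 40 17 44 23 25 64]
398 [41 46 43 57 59 26  8 34 11 16 22 27  6 41 17 28 57 28 51 66 41 67 15 26]
406 [28 42 52 41 53  4 59 21 14 21 14 12 23 19  7 15 53 75 58 52 42 53 54 24]
414 [ 51  39  38  37  54 149 601 424   1  25  49  49  40  51  16   2 487 614
  63  39  32  38  11  30]
422 [ 48  69  48  25  13 436 589 579  61   1  48  55  25  28   0 195 606 599
 376  53   6  42  35  38]
```

```bash
python3 - <<'E'
from h import *
d=load('wk');g=d['color'].sum(2)
for r in range(258,280,2): print(r,g[r,308:342:2])
for n,x,y in(('sidek',309,203),('scenek',362,213)):
    e=load(n);h=e['color'].sum(2)//3;print(n)
    for r in range(y-20,y+12,2): print(r,h[r,x-10:x+12])
print(status.observe()['position'])
E
```

```text
258 [292 316 325 318 315 304 299 285 281 289 288 295 282 304 317 296 310]
260 [282 312 311 329 309 313 304 294 285 294 295 290 286 291 319 302 310]
262 [279 316 326 319 305 304 297 297 279 301 293 298 287 301 310 315 303]
264 [291 316 324 319 318 310 300 280 290 289 298 284 297 310 316 308 304]
266 [287 315 319 332 312 316 302 292 283 296 296 297 294 294 312 311 304]
268 [296 301 316 317 312 283 264 263 260 254 265 269 286 301 313 314 309]
270 [304 311 321 315 298 166 105 109 109 102 104 140 269 307 316 296 306]
272 [292 305 314 298  94   0  37   4   1   3  11   4  63 237 324 304 302]
274 [295 303 326 226  23  21  14  18  17  42  22  19   0 178 322 311 309]
276 [296 304 324 142   0  53   6  23  24  20  34  11  28  79 302 310 306]
278 [298 310 324 127   4  39  27   0  25  33   3  44   4  75 316 303 301]
sidek
183 [178 177 177  61  44  37  38  37  39  59  68  66  40  40  40  39  39  41
  46  69  51  45]
185 [176 176 175 161  44  38  38  39  39  60  68  68  41  40  41  41  41  41
  57 116  75  70]
187 [179 178 176 175  82  39  37  38  38  61  69  69  42  40  41  40  41  45
 100 123 127 
[... 1874 characters left out ...]
35  30  29  31  34  35
  64 133 134 133]
209 [ 59  61  61  63  61  63  65  59  62  61  61  62  76  45  32  32  31  40
 111 134 135 138]
211 [ 67  62  65  65  66  68  65  61  60  60  61  61  64  66  48  48  82 128
 125 134 134 136]
213 [67 68 69 67 70 69 70 68 70 60 60 64 64 62 64 68 69 70 67 66 67 65]
215 [67 66 68 70 67 65 67 68 66 67 60 59 60 62 66 69 68 65 65 66 68 66]
217 [69 64 65 67 66 66 65 66 66 67 69 67 68 68 68 67 68 67 71 65 69 67]
219 [67 67 66 69 68 69 68 64 66 65 64 58 58 69 66 67 69 67 68 67 71 70]
221 [69 66 68 64 68 62 52 47 49 51 49 47 51 56 68 66 67 68 69 68 71 66]
223 [66 56 46 44 46 46 46 45 46 43 49 47 50 51 55 64 69 67 70 70 65 65]
[ 0.51489087 -0.06390481  0.15664963]
```

In the side view the key hangs vertical with its tip at (309,204), where it was expected at (309.5,203.5), so the grasp is good. In the wrist view it sits about 1.5 mm further along the bow. Going over the lock.

```bash
python3 -m handwheel '2 3 0 0 0 -4 0; 4.4 6.4 0 0 0 -8 0; 6.8 9.8 0 0 0 -12 0; 9.2 13.2 0 0 0 -16 0; 11.5 16.6 0 0 0 -20 0; 13.7 19.7 0 0 0 -20 0; 15.5 22.4 0 0 0 -20 0; 15.5 22.4 0 0 0 -20 0' 100
python3 -m handwheel '0 0 0 0 0 0 0; 0 0 0 0 0 0 0' | grep pos
python3 - <<'E'
from h import *
for n in('scene','side','wrist'): snap(n,n+'L')
o=status.observe();p=o['position'];R=np.array(o['tool_rot']);print(p,R.round(4)[:,1],o['q'][5])
d=load('wristL');g=d['color'].sum(2)//3
print('hole exp',proj(d,[.672,.16,.07]),[proj(d,[.672+a,.16+b,.07]).tolist() for a,b in((-.032,-.027),(-.027,.032),(.032,.027),(.027,-.032))])
for r in range(150,310,6): print(r,g[r,230:420:6])
E
```

```text
time_s: 11.8
position: [0.6717, 0.1648, 0.1548]
tool_rot: [[-0.996, -0.092, -0.002], [-0.092, 0.996, 0.001], [0.002, 0.001, -1.0]]
ft_force: [1.2, 0.1, -0.4]
grip_width: 0.0065
gripper_force: 97.7
position: [0.67, 0.1595, 0.1562]
[0.67018269 0.15872443 0.15767216] [-8.580e-02  9.963e-01 -1.000e-04] -91.41495915048984
hole exp [325.6 257.4] [[281.7, 197.8], [387.3, 215.9], [366.2, 312.5], [267.1, 296.6]]
150 [ 79  75  77  78  75  77 168  74  74  75  77  77  77  75  81  76  75  79
  76  75  75  75  76 101 104 106 184 105 110 101 100 107]
156 [ 75  73  73  74  75  73 166  65  75  79  73  76  75  74  72  77  72  77
  74  76  76  68  70  97 100 101 190 107 107 101 103 108]
162 [109 106 106 107 103 106 107 105 109 102 106 100 112 111 108 104 108  98
  74  73  74  74  70 101 106 105 106 104 110 102 101 105]
168 [110 110 106 107 105 101  47  47  47  49  46  45  47  48  42  48  43  43
  44  42  41  41  46  36  44  43  47  53 104 106 107 103]
174 [107 111 102 103 107 127  78  78  75  77  77  78  79  76  70  75  74  74
  47  49  48  50  49  48  72  77  72  87  76 112 111 110]
180 [198 112 106 1
[... 2251 characters left out ...]
 122 118 146 146 147 146]
282 [171 169 176 171 168 174 124 124 182 184 185 183 185 185  57   9   3   6
 187 180 181 182 181 181 177 163 144 110 145 144 146 144]
288 [172 174 170 172 182 172 123 124 189 189 190 192 194 190  21   8   9  11
 193 191 187 189 189 184 186 163 140 117 181 183 185 180]
294 [172 176 171 170 171 176 122 127 183 183 184 182 189 186   3   9   9  11
 193 187 186 183 185 182 181 158 138 126 195 201 209 205]
300 [169 170 171 174 174 172 171 174 181 181 180 101  57  61   6  13   9  12
  24  60  54 181 178 179 179 161 156 199 199 203 204 201]
306 [172 169 175 175 170 174 173 175 175 176 170  58  58  62  10  11   1  12
  13  56  57 171 161 199 203 195 201 201 200 196 201 199]
```

```bash
python3 - <<'E'
from h import *
d=load('wristL');g=d['color'].sum(2)//3
for r in (238,240,243,249,252,256): print(r,g[r,312:348])
for r in (212,218,285,292): print(r,g[r,270:284],g[r,366:386])
for c in(329,331,333): print(c,g[195:275,c])
print('L/R block row250',)
E
```

```text
238 [75 73 72 71 64 65 66 63 66 57 29  2  0 10 32 33 46 43 34 24 16  5 27 48
 63 64 62 65 64 65 68 67 64 66 68 65]
240 [72 71 70 67 67 65 67 66 64 57 31  6  5 15 11  0  2  5  4 13  3 14 27 54
 66 61 60 65 64 63 66 69 67 71 67 68]
243 [72 72 69 69 61 62 62 67 62 61 58 56 57 57 58 58 59 52 51 52 49 48 50 55
 60 66 63 65 67 63 64 69 68 66 70 66]
249 [76 74 70 62 64 65 69 62 64 56 31 12 13 13  1  7 12  8  5 13 31 23 41 52
 62 65 69 60 65 64 62 73 67 67 67 67]
252 [70 74 73 67 68 65 68 65 68 60 34  7  8  3  7  7  7  2 10 13  8  4 29 52
 69 66 62 64 65 60 70 69 68 67 64 63]
256 [70 71 73 69 64 62 66 65 63 56 29  1  9  8  7 11 13 13  7 13 10 18 29 52
 63 63 65 63 68 63 72 69 65 65 67 65]
212 [ 78  74  75  79  86 109 112 109 110 110 108 109 109 108] [71 69 70 70 72 74 71 73 71 72 71 72 70 73 71 68 72 77 77 74]
218 [ 53  56  50  52  67  94 110 108 107 107 105 102 104 104] [ 71  69  70  70  70  71  72  73  71  74  71  70  71  68  70  73  71  70
  75 108]
285 [122 125 125 125 125 123 137 164 187 191 189 192 194 191] [187 190 188 188 187 188 185 189 188 187 185 189 186 181 165 144 140 142
 142 1
[... 455 characters left out ...]
73  36  18  10  11   7]
331 [ 17  21  14  39  54  70  61  65  68  89 102 104 106 104 105 108 106 112
 109 107 106 107 107 105 108 106 106 107 103 104 102 101 101 107 108 105
 102  92  76  64  61  57  45  24  12  13   6  30  52  54  56  56  49  36
  13   4  12  13  10   6  11  13   3   1   3   6   7  18  45  73  91  99
  97  88  73  66  36   3   1   6]
333 [ 19  26  30  30  54  66  67  65  68  87 101 103 104 105 105 108 109 110
 107 106 109 109 109 109 108 105 106 106 107 101 103 104 105 105 106 100
  80  70  61  62  63  57  30   5   6  14  14  26  48  55  56  52  51  49
  23  14   1   4  18  10   7  18  15  14  11  13   2  15  26  59  64  63
  65  68  79 104  81  46  33  15]
L/R block row250
```

```bash
python3 - <<'E'
from h import *
d=load('wristL');k=np.array([np.cos(.0865),np.sin(.0865),0])
for r,z,o in((238,.064,.010),(232.5,.07,.014),(203.8,.07,.03)): print(plane(d,328,r,z)+o*k)
l,r=plane(d,275.2,215,.07),plane(d,276.8,289,.07);print(l,r,np.degrees(np.arctan2(*(r-l)[1::-1])))
r1,r2=plane(d,380.5,285,.07),plane(d,380,292,.07);print((r+plane(d,380.2,289,.07))/2,np.linalg.norm(r-plane(d,380.2,289,.07)))
# key bit in side/scene
for n in('sideL','sceneL'):
    e=load(n);print(n,proj(e,[.6712,.159,.1185]),proj(e,[.6712,.159,.128]),proj(e,[.672,.16,.07]))
    x,y=proj(e,[.6712,.159,.1185]).astype(int);h=e['color'].sum(2)//3
    for q in range(y-8,y+6,2): print(q,h[q,x-10:x+12])
E
```

```text
[0.67206261 0.16136392 0.064     ]
[0.67124766 0.16130949 0.07      ]
[0.67098784 0.16119177 0.07      ]
[0.6499 0.13   0.07  ] [0.6937 0.1334 0.07  ] 4.438716367704691
[0.6911 0.1634 0.07  ] 0.06022491178905952
sideL [330.5 153.1] [330.5 149.9] [330.3 169.1]
145 [ 54  61 172 172 158 120  69  87  89  63  64  67  69  70  70  69  70  70
  71  71  71  71]
147 [ 54  62 172 172 172 170 155  93  94  85  68  67  70  69  70  70  71  72
  71  70  71  71]
149 [ 55  62 171 173 172 171 171 172 157  87  69  72  90  69  71  70  71  70
  71  71  71  69]
151 [ 55  62 170 171 172 171 174 121  95  84  68  67  69  69  85  84  70  71
  72  71  70  71]
153 [ 58  61 171 170 169 171 170 111  67  68  68  67  67  77  94  95  94  90
  70  72  71  70]
155 [ 57  61 170 170 171 172 172 174 158 155 161 163 168 174 159  97  97  99
  97  91  69  71]
157 [ 58  61 170 173 172 174 173 172 171 171 172 175 176 175 174 174 159  96
  96  97  96  89]
sceneL [497.6 287. ] [499.1 284.4] [490.7 300.2]
279 [ 90  88  86  87  93 148  89  87  84  83  71  65  46  55  50  56  54  42
  25  25  23  24]
281 [ 90  91  90  87  93 142 106  87  73  61  61  61  57  55  52  50  32  25
  24  24  18  21]
283 [ 91  90  89  88  88  95 152  86  70  55  60  56  56  57  62  33  25  27
  26  25  22  24]
285 [ 86  86  88  90  89  89 137  80  63  55  54  58  59  60  66  39  25  24
  27  24  23  40]
287 [83 81 80 83 85 64 57 59 62 58 55 60 60 60 59 61 27 24 31 30 37 80]
289 [86 84 84 87 85 86 61 59 58 60 52 56 63 61 63 61 64 67 85 84 86 84]
291 [83 85 85 84 82 83 67 63 58 59 61 59 60 60 59 60 59 62 74 86 86 78]
```

Hole refined to (0.6715,0.1612), and the key tip is seen at (0.6712,0.159). Shifting +2 mm in y and entering the funnel.

```bash
python3 -m handwheel '0.05 0.22 -1.5 0 0 0 0; 0.05 0.22 -3 0 0 0 0; 0.05 0.22 -4 0 0 0 0; 0.05 0.22 -4.5 0 0 0 0; 0.05 0.22 -5 0 0 0 0; 0.05 0.22 -5.4 0 0 0 0; 0.05 0.22 -5.4 0 0 0 0; 0.05 0.22 -5.4 0 0 0 0' 110
```

```text
time_s: 12.78
position: [0.6712, 0.162, 0.1042]
tool_rot: [[-0.996, -0.087, 0.001], [-0.087, 0.996, 0.0], [-0.001, -0.0, -1.0]]
ft_force: [0.5, 0.2, -0.8]
grip_width: 0.0064
gripper_force: 107.3
```

```bash
python3 -m handwheel '0 0 -0.2 0 0 0 0; 0 0 -0.4 0 0 0 0; 0 0 -0.5 0 0 0 0; 0 0 -0.5 0 0 0 0' | grep -E 'pos|ft'; python3 -m handwheel '0 0 -0.2 0 0 0 0; 0 0 -0.3 0 0 0 0; 0 0 -0.3 0 0 0 0'
```

```text
position: [0.6709, 0.1621, 0.0986]
ft_force: [0.5, -0.4, -0.9]
time_s: 13.37
position: [0.671, 0.1621, 0.0958]
tool_rot: [[-0.996, -0.087, 0.0], [-0.087, 0.996, 0.0], [-0.0, 0.0, -1.0]]
ft_force: [-0.1, -0.4, 1.4]
grip_width: 0.0063
gripper_force: 107.7
```

Tip is about 13 mm in, at the pins. Pushing on with small x wiggles.

```bash
python3 -m handwheel '0.1 0 -0.2 0 0 0 0; -0.1 0 -0.3 0 0 0 0; 0.1 0 -0.4 0 0 0 0; -0.1 0 -0.5 0 0 0 0; 0.1 0 -0.6 0 0 0 0; 0 0 -0.6 0 0 0 0' | grep -E 'pos|ft_|rot'; python3 -m handwheel '0.1 0 -0.2 0 0 0 0; -0.1 0 -0.3 0 0 0 0; 0.1 0 -0.4 0 0 0 0; -0.1 0 -0.5 0 0 0 0; 0 0 -0.5 0 0 0 0'
```

```text
position: [0.6712, 0.162, 0.0892]
tool_rot: [[-0.996, -0.087, -0.0], [-0.087, 0.996, 0.0], [0.0, 0.0, -1.0]]
ft_force: [2.1, 0.3, -2.4]
time_s: 14.28
position: [0.6707, 0.1621, 0.0844]
tool_rot: [[-0.996, -0.087, -0.001], [-0.087, 0.996, -0.0], [0.001, 0.0, -1.0]]
ft_force: [0.9, -0.4, -1.5]
grip_width: 0.0068
gripper_force: 107.4
```

```bash
python3 -m handwheel '0.1 0 -0.15 0 0 0 0; -0.1 0 -0.3 0 0 0 0; 0.1 0 -0.4 0 0 0 0; 0 0 -0.5 0 0 0 0; 0 0 -0.5 0 0 0 0' | grep -E 'pos|ft_'; python3 -m handwheel '0.05 0 -0.1 0 0 0 0; -0.05 0 -0.15 0 0 0 0; 0 0 -0.2 0 0 0 0; 0 0 -0.2 0 0 0 0'
python3 - <<'E'
from h import *
for n in('scene','side','wrist'): snap(n,n+'M')
e=load('sideM');h=e['color'].sum(2)//3
for z in (.07,.08,.1):print(z,proj(e,[.6715,.1615,z]))
for q in range(152,176): print(q,h[q,312:350])
E
```

```text
position: [0.6708, 0.1621, 0.0795]
ft_force: [0.5, -1.1, -0.9]
time_s: 15.03
position: [0.6712, 0.1621, 0.0788]
tool_rot: [[-0.996, -0.087, 0.001], [-0.087, 0.996, -0.0], [-0.001, -0.0, -1.0]]
ft_force: [-1.4, -0.3, 6.1]
grip_width: 0.0064
gripper_force: 108.5
0.07 [329.9 168.9]
0.08 [330.  165.6]
0.1 [330.1 159. ]
152 [ 54  55  55  55  56  57  57  55  57  62 170 157  32  31  34  32  33  32
  33  34  33  32  34  34  33  35  34  35  34  34  56  71  70  71  71  71
  72  72]
153 [ 54  55  55  56  56  56  57  56  55  62 171 170 118  38  38  34  33  34
  33  33  33  31  35  34  34  34  34  35  35  46  69  71  72  71  71  71
  71  71]
154 [ 55  54  56  55  56  57  57  56  55  61 169 169 161  59  45  32  32  33
  35  34  34  34  34  33  36  35  35  35  33  67  72  70  71  71  70  69
  71  72]
155 [ 55  55  56  57  56  57  57  57  55  59 171 171 170  63  34  34  33  33
  33  32  33  36  34  34  35  45  57  57  64  72  70  71  70  71  71  72
  71  72]
156 [ 55  55  55  54  55  56  56  56  55  61 172 172 144  42  30  35  50  44
  32  34  33  36  34  35  43  87  91  90  91  70  72  70  71  71  
[... 2356 characters left out ...]
69  69  93 139 139 140 139 138 140 153 153 171 171
 172 171]
172 [124 122 123 107  65  66  67  67  71  82  85  68  67  64  68  67  68  67
  68  69  69  68  68  68  69 125 136 138 140 126 114 113  97 127 171 171
 170 170]
173 [124 123 123 101  61  67  66  67  67  70  82  87  67  68  67  66  67  68
  68  67  69  68  67  68  69 124 111 112  93  87  81  79  71 120 171 167
 168 167]
174 [ 88  88  87  74  47  61  66  69  69  67  71  79  85  68  69  68  68  68
  67  67  67  67  68  67  68  85  79  79  68  71  70  69  71 119 172 171
 171 170]
175 [ 72  72  72  61  40  47  57  68  68  67  67  71  77  81  85  87  69  68
  68  68  68  68  68  70  69  70  69  69  70  70  70  70  70 140 171 171
 172 170]
```

The bow's lower edge is at row 168–170 in the side view, level with the block top. First contact came at z = 0.0788, exactly the depth predicted for fully home. A slightly firmer press with wiggle to confirm, then turn.

```bash
python3 -m handwheel '0.05 0 -0.05 0 0 1 0; -0.05 0 -0.1 0 0 -1 0; 0 0 -0.1 0 0 0 0; 0 0 -0.1 0 0 0 0' | grep -E 'pos|ft_'; python3 -m handwheel '0 0 0 0 0 -4 0; 0 0 0 0 0 -8 0; 0 0 0 0 0 -12 0; 0 0 0 0 0 -16 0; 0 0 0 0 0 -20 0; 0 0 0 0 0 -24 0; 0 0 0 0 0 -24 0' 120; python3 -c "
from rig import status;print(status.observe()['wrist_torque'])"
```

```text
position: [0.6716, 0.1621, 0.0787]
ft_force: [-1.8, 0.5, 9.8]
time_s: 16.1
position: [0.6717, 0.1617, 0.0788]
tool_rot: [[-0.944, 0.329, 0.003], [0.329, 0.944, -0.001], [-0.003, 0.0, -1.0]]
ft_force: [-0.8, -2.6, 8.9]
grip_width: 0.0068
gripper_force: 117.2
[-0.35185612  0.26019459 -0.04684587]
```

Turning with light resistance. Continuing, with a 1 mm shift to compensate for the key's offset in the grip.

```bash
python3 -m handwheel '0 0 0 0 0 -5 0; 0 0 0 0 0 -10 0; 0.03 0.03 0 0 0 -15 0; 0.03 0.03 0 0 0 -20 0; 0.05 0.05 0 0 0 -25 0; 0.05 0.05 0 0 0 -30 0; 0.05 0.05 0 0 0 -35 0; 0.06 0.06 0 0 0 -40 0' 120 | grep -E 'pos|ft_|rot'; python3 -m handwheel '0 0 0 0 0 -5 0; 0.02 0.02 0 0 0 -10 0; 0.03 0.03 0 0 0 -15 0; 0.03 0.03 0 0 0 -20 0; 0.04 0.04 0 0 0 -25 0; 0.04 0.04 0 0 0 -29 0; 0.04 0.04 0 0 0 -33 0; 0.04 0.04 0 0 0 -33 0' 120;  python3 -c "
from rig import status;o=status.observe();print(o['wrist_torque'],o['q'])"
```

```text
position: [0.6721, 0.162, 0.0788]
tool_rot: [[-0.511, 0.859, 0.002], [0.859, 0.511, -0.001], [-0.002, 0.001, -1.0]]
ft_force: [-2.9, -3.4, 10.7]
time_s: 17.43
position: [0.6723, 0.1622, 0.0788]
tool_rot: [[0.039, 0.999, 0.002], [0.999, -0.039, -0.002], [-0.001, 0.002, -1.0]]
ft_force: [-3.6, -4.6, 11.2]
grip_width: 0.0062
gripper_force: 117.5
[-0.82257247  0.71426688  0.03765336] [ 3.81788715 43.0488611  61.22391385 -0.09841906 75.63373271  6.06111452]
```

```bash
python3 -m handwheel '0 0 0 0 0 -1.5 0; 0 0 0 0 0 -3 0; 0 0 0 0 0 -3 0; 0 0 0 0 0 -3 0' 120| grep -E 'time|pos|ft_|rot';  python3 -c "
from rig import status;o=status.observe();print(o['wrist_torque'],o['q'][5])"
python3 -m handwheel '0 0 0 0 0 -1.5 0; 0 0 0 0 0 -3 0; 0 0 0 0 0 -3 0; 0 0 0 0 0 -3 0' 120| grep -E 'time|pos|ft_|rot';  python3 - <<'E'
from h import *
o=status.observe();print(o['wrist_torque'],o['q'][5])
for i in range(3): snap('side','sideN'); print(status.observe()['wrist_torque'])
E
```

```text
time_s: 17.77
position: [0.6724, 0.1622, 0.0788]
tool_rot: [[0.087, 0.996, 0.002], [0.996, -0.087, -0.001], [-0.001, 0.002, -1.0]]
ft_force: [-3.6, -4.4, 11.5]
[-0.73771257  0.67143166  0.03847472] 8.857314113625808
time_s: 18.1
position: [0.6724, 0.1622, 0.0788]
tool_rot: [[0.139, 0.99, 0.002], [0.99, -0.139, -0.002], [-0.001, 0.002, -1.0]]
ft_force: [-3.0, -3.8, 10.2]
[-0.74746737  0.73637111  0.1438112 ] 11.847167878530348
[-0.64339275  0.74113281  0.11798949]
[-0.66867492  0.73552072  0.08927477]
[-0.70331073  0.66636564  0.15483297]
```

```bash
python3 -m handwheel '0 0 0 0 0 -1 0; 0 0 0 0 0 -2 0; 0 0 0 0 0 -2 0; 0 0 0 0 0 -2 0' 120| grep -E 'time|pos|ft_|rot';  python3 - <<'E'
from h import *
for i in range(3): d=snap('wrist','wristN'); print(status.observe()['wrist_torque'][2])
# key bow angle vs the tool: bow top far end / near end columns in the picture
g=d['color'].sum(2)
for r in(262,268,274,280,286,292,298): print(r,np.where(g[r,295:355]<80)[0][[0,-1]]+295 if (g[r,295:355]<80).any() else None)
g=load('wristL')['color'].sum(2)
for r in(268,274,280,286,292,298): print(r,np.where(g[r,295:355]<80)[0][[0,-1]]+295)
E
```

```text
time_s: 18.58
position: [0.6724, 0.1622, 0.0788]
tool_rot: [[0.173, 0.985, 0.002], [0.985, -0.173, -0.002], [-0.001, 0.002, -1.0]]
ft_force: [-3.4, -4.7, 10.5]
0.27206146503989204
0.24877720976425782
0.328680816135301
262 None
268 None
274 [315 333]
280 [314 333]
286 [314 334]
292 [313 335]
298 [312 337]Traceback (most recent call last):
  File "<stdin>", line 7, in <module>
IndexError: index 0 is out of bounds for axis 0 with size 0
```

Torque has climbed from 0.04 to 0.28 N m over the last 5°, so the key is hard against the stop with the pads holding it. A final check of the cup, then hand in.

```bash
python3 - <<'E'
from h import *
d=snap('side','sideZ');g=cv2.cvtColor(d['color'],cv2.COLOR_RGB2GRAY);h=cv2.cvtColor(load('s3')['color'],cv2.COLOR_RGB2GRAY)
for r in(184,188,192,198): print(r,g[r,250:278].tolist())
a=load('side0')['color'].astype(int);b=d['color'].astype(int)
for n,(x0,x1,y0,y1) in dict(carton=(250,325,320,410),halva=(400,475,245,310),jar=(388,428,195,248)).items(): print(n,np.abs(a-b)[y0:y1,x0:x1].mean())
o=status.observe();print(o['time_s'],o['grip_width'],o['gripper_force'],o['wrist_torque'][2])
print(env.close_job())
E
```

```text
184 [124, 132, 138, 99, 66, 68, 69, 68, 69, 68, 69, 69, 70, 69, 69, 68, 67, 67, 68, 68, 67, 66, 64, 92, 177, 178, 179, 178]
188 [138, 137, 137, 138, 65, 67, 67, 68, 69, 68, 69, 68, 69, 68, 67, 68, 68, 65, 67, 69, 66, 67, 65, 91, 176, 179, 178, 177]
192 [69, 68, 93, 138, 137, 93, 69, 67, 68, 69, 70, 69, 69, 69, 68, 67, 68, 67, 67, 69, 67, 112, 167, 180, 178, 178, 177, 178]
198 [69, 69, 70, 69, 68, 68, 68, 69, 69, 93, 84, 68, 70, 67, 69, 69, 68, 66, 65, 68, 68, 79, 99, 99, 97, 98, 99, 99]
carton 2.0277530864197533
halva 2.483076923076923
jar 2.184748427672956
18.7833 0.00669254925668838 117.50773787498474 0.2613633096882275
the job is handed in; nothing more can be done
None
```

The cup stands centred on the stand, and the key is fully home, turned to its stop and still gripped; the halva, jar and carton look unmoved in the side camera, and I handed the job in at 18.8 s.

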